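Feel for the setting gauge in the dust box and put it back in the shadow tray

TASK

The T-shaped aluminium setting gauge lies out of sight in one of the two brush-covered wings of the grey dust box; the other holds only a small marble chip. Feel through the bristles to find it and sweep it along the floor until it stands in the open mouth in the middle of the box. Then lift it out, lay it flat and fully down in the T-shaped pocket of the plywood tray, and let go.

Things in the scene. Friction and masses are not known exactly. Their poses are not given: they have to be found in the camera images.
- box: Grey sheet-metal dust box, fixed, 152 mm (x) by 482 mm (y), 60 mm high; origin at the centre of its underside. Flat floor 6 mm above the bench from end to end. In its middle an open, uncovered mouth: 140 mm along x, 150 mm along y (y -75 to 75 mm). On each side of it, to +y and -y, a brush-covered wing with a channel along y that runs straight into the mouth.
- wing_left (a point): Middle of the channel under the left (box +y) brush-covered wing, on the floor, 6 mm above the bench. The channel is 64 mm wide (x), solid-sided, and runs along y from the mouth, 80 mm to each side of this point; its outer 45 mm (the +y end) are always empty. Gauge in one channel, chip in the other, either way round, each centred 13 to 30 mm from this point towards the mouth.
- wing_right (a point): Middle of the channel under the right (box -y) brush-covered wing, on the floor, 6 mm above the bench. The channel is 64 mm wide (x), solid-sided, and runs along y from the mouth, 80 mm to each side of this point; its outer 45 mm (the -y end) are always empty. The lid stands 60 mm above the bench, its aluminium brush strips 66 mm.
- slot_left (a point): Centre of the lid slot of the left wing, 60 mm above the bench; the right one is alike. Each slot is as wide and long as its channel (64 x 160 mm) and hidden by black bristles; a bristle curtain hangs between channel and mouth. The bristles are soft: fingers and parts pass through them with no resistance, so fingers can go down anywhere in a slot and travel along it into the mouth.
- gauge_mid (a point): Centre (18 mm above its underside) of the loose aluminium gauge, 0.3 to 0.5 kg. T-shaped in plan, 36 mm high, 96 mm long: broad part 50 mm wide (x), y -48 to 8 mm; nose 24 mm wide, y 8 to 48 mm. Balance point at y = -8 mm. At the start it lies flat in the box, its y along the box's y, nose to the box's +y, its top 42 mm above the bench.
- chip: Loose marble chip, 26 x 34 mm, 16 mm high, of no use, in the other channel (its top 22 mm above the bench); origin at the centre of its underside. It may be moved or left.
- pocket (a point): Centre of the floor of the tray's T-shaped pocket, 6 mm above the bench, 12 mm deep. Its axes are those of the gauge when laid in it (nose to +y), whose centre is then straight above; 5 mm of play all round. The fixed plywood tray, 96 mm (x) by 190 mm (y), 18 mm high, ends 70 mm from here in -y and 120 mm in +y. A loose rubbing stone, 28 mm high, lies about 190 mm off in +y.
Not all that is in view belongs to the job. There is more than one size of the part that bears pocket; the job needs the largest.

How it is judged:
By the outcome, as a careful person would: the job done as asked, in the order asked, and still so for the second after the job is handed in, with the robot touching nothing.
It also fails if it takes over 54 s, if anything falls off the work surface, if the arm or the gripper's body presses on something with over 40 N, if the wrist force passes 120 N, or if a joint passes its speed limit or range.

ROBOT

A 6-joint arm with a two-finger parallel gripper is mounted at the origin on the work surface. World frame = base frame: x ahead of the robot, y to its left, z up, the work surface at z = 0. Lengths are in mm, angles in rad, forces in N, time in s.
With the tool pointing down it reaches from about 375 to 925 mm from the base axis. Payload 5.7 kg.
Tool frame: the origin (TCP) lies at the very end of the fingers, on their centre line; the grasp point (between the pads) lies 19 mm behind it; x points along the fingers, z is the direction in which the jaws open and shut, and the axes are right-handed (so a half turn about x gives the same grasp; the last joint's range is limited). The gripper opens to 85 mm and grips with 20 to 120 N. Pads are 22 mm wide; open, the fingers measure 114 mm over their backs; the gripper's body (76 mm by 85 mm) begins 54 mm behind the grasp point. The pads swing forward as they close: fully open they stand 13 mm farther back than shut.
Start: joints at [-1.318, 0.359, 1.51, -0, 1.272, -0.115], TCP at [215.721, -559.846, 231.267] pointing down, gripper open.
Joint ranges: [-2.97, 2.97], [-1.01, 2.36], [0.21, 2.38], [-0.96, 4.11], [0.2, 2.71], [-2.98, 2.98]. Speed limits (rad/s): [2.39, 2.39, 3.14, 3.14, 3.14, 3.14].

INTERFACE

Orientations are given as a unit quaternion [x, y, z, w].
In Python, from workcell import ctrl gives the robot as it stands. The module is installed in compiled form; this text tells all that it offers.
- The arm moves only by the tool move_arm, never from a script. Its argument "plan" is a list of rows, each a list of 5 numbers: the shift along the world's x, y, z in cm, then the turn about the world's z in degrees, then the closure, from -1 (fully open) to 1 (shut). A call has 1 to 8 rows; each row shifts and turns the pose as measured when the row begins; what a row does not reach is not made up. A row lasts 1/12 s, in which the tool goes at most 41.7 mm and 7.16 degrees, less where a joint would pass 70% of its speed; a pose out of reach is approached as far as the arm can. A call is refused whole if a number of a shift passes 4.17 or a number of a turn 7.16, either way. A call with a gripper value outside its range is refused whole. The fingers move at their own pace and stop on an object; "force" is the grip in N (left out, the last holds). Time passes only in rows, so rows that do not move let the fingers close. It gives the time, the measured TCP pose, the force and the opening at its end, in the units of the state.
- ctrl.get_obs(): the state, without advancing time (a new reading comes with each control period).
- ctrl.camera(name): name is "scene" or "top" or "wrist"; returns the picture (384x512x3 uint8, blue, green, red); there is no depth.
- ctrl.camera_model(name): a dict with "mtx" (3x3 intrinsics, pixels), "cam_to_world" (4x4, takes a point from camera to world coordinates). Camera axes: x right, y down, z forward; pixel columns grow to the right and rows downward; lengths in mm; the calibration is good to about 2 mm. The wrist camera is an equidistant fisheye: a pixel r from the principal point sees the ray r / f radians off the axis. A picture is of the moment at which its call begins: read the wrist's pose just before it. camera_model takes no time and is no camera call; for the wrist camera it gives the pose at the moment of the call.
- ctrl.close_job(): hands the job in, once; it reports no verdict.
Trained networks look in the newest picture that a camera, given by its name, has taken for a name from the list of things; names that differ only in an ending like _2 or _b are one class to them, and where a whole thing is asked for, a point or a joint stands for the part that bears it (a point fixed in the world has none). Each returns a list of dicts, best first, with "p" (0 to 1); they miss things now and then, are a little off and sometimes report something else, mostly with a low value. They report only what shows in the picture. A call takes as long as a camera call. They do not tell look-alikes from the thing itself.
- ctrl.cut_out(query, camera): "mask" (384x512 bool, what is visible of it) and "rect" ([centre column, centre row, width, height] in pixels, round what is visible of it).
- ctrl.mark_of(query, camera): "point" ([column, row] in pixels: a listed point, or the origin of a listed thing).
The state is a dict: "clock": time; "joint_pos": joint angles; "dq": joint speeds; "joint_torque": joint torques, N m; "position": TCP position; "eef_rot": TCP orientation; "force": force on the tool from outside, world axes, zero at the start; "moment": the same for the moment, N m; "gripper_width": finger opening in mm.
Only numpy, scipy, OpenCV 4.12 (cv2) and the standard library are available. Lean on these libraries where they do the work, as an engineer would, in place of code of your own. Each camera call takes 0.05 s, during which the arm holds its last target.

## Working session

There is one attempt and no reset: what is moved stays moved. The work goes in short steps, Python scripts to look and compute and a tool call to move; the robot and the scene stay as the last step left them, time stands still between calls to the robot, and variables do not carry over. Pictures are saved under pics/ and viewed, and the job is handed in when it is done.

Besides the shell and the picture viewer there is one more tool, called after "Request:" as name(argument=value, ...), one argument or row to a line, values as JSON. move_arm: Moves the arm, as the interface text tells. Its arguments: {"type":"object","properties":{"plan":{"type":"array","items":{"type":"array","items":{"type":"number"}}},"force":{"type":"number"}},"required":["plan"]}

```bash
mkdir -p pics; cat > h.py <<'E'
from workcell import ctrl
import numpy as np, cv2
def px2w(cam,p,z,cm=None):
    cm=cm or ctrl.camera_model(cam); M=np.array(cm["mtx"]); T=np.array(cm["cam_to_world"])
    x=(p[0]-M[0,2])/M[0,0]; y=(p[1]-M[1,2])/M[1,1]
    if cam=="wrist":
        r=np.hypot(x,y); d=np.array([x/r*np.sin(r),y/r*np.sin(r),np.cos(r)]) if r>1e-9 else np.array([0,0,1.])
    else: d=np.array([x,y,1.])
    d=T[:3,:3]@d; o=T[:3,3]
    return o+d*(z-o[2])/d[2]
def w2px(cam,P):
    cm=ctrl.camera_model(cam); M=np.array(cm["mtx"]); T=np.linalg.inv(np.array(cm["cam_to_world"]))
    q=T[:3,:3]@np.array(P,float)+T[:3,3]
    if cam=="wrist":
        r=np.hypot(q[0],q[1]); th=np.arctan2(r,q[2]); x,y=q[0]/r*th,q[1]/r*th
    else: x,y=q[0]/q[2],q[1]/q[2]
    return np.array([M[0,0]*x+M[0,2],M[1,1]*y+M[1,2]])
E
python3 - <<'E'
from h import *
o=ctrl.get_obs()
print({k:np.round(v,3) for k,v in o.items()})
for c in("scene","top"):
    cv2.imwrite(f"pics/{c}0.png",ctrl.camera(c))
    m=ctrl.camera_model(c);print(c,np.round(m["cam_to_world"],2).tolist(),m["mtx"][0])
    for q in("box","wing_left","wing_right","slot_left","pocket","gauge_mid","chip"):
        print(c,q,[(np.round(r["point"],1).tolist(),round(r["p"],2)) for r in ctrl.mark_of(q,c)])
    for q in("box","pocket"):
        print(c,q,'rect',[(np.round(r["rect"],1).tolist(),round(r["p"],2)) for r in ctrl.cut_out(q,c)])
print(ctrl.get_obs()["clock"])
E
```

```text
{'clock': np.float64(0.0), 'joint_pos': array([-1.318,  0.36 ,  1.511,  0.   ,  1.273, -0.115]), 'dq': array([ 0.   , -0.   , -0.001,  0.001,  0.003,  0.001]), 'joint_torque': array([-1.0000e-03, -5.2763e+01, -2.7862e+01, -1.0000e-03,  1.3000e-02,
       -0.0000e+00]), 'position': array([ 215.547, -559.202,  230.451]), 'eef_rot': array([ 0.401,  0.583, -0.4  ,  0.582]), 'force': array([-0.265,  0.407,  0.49 ]), 'moment': array([ 0.008,  0.026, -0.019]), 'gripper_width': np.float64(85.372)}
scene [[0.75, 0.38, -0.54, 1052.32], [0.66, -0.42, 0.62, -683.4], [0.0, -0.82, -0.57, 710.35], [0.0, 0.0, 0.0, 1.0]] [431.21556986   0.         257.7836583 ]
scene box [([306.4, 244.6], 0.8)]
scene wing_left []
scene wing_right []
scene slot_left [([339.6, 202.7], 0.91)]
scene pocket [([255.3, 146.5], 0.92), ([247.3, 215.7], 0.74), ([137.1, 227.2], 0.63)]
scene gauge_mid []
scene chip [([339.6, 199.9], 0.4)]
scene box rect [([296.9, 250.3, 182.5, 149.6], 0.88)]
scene pocket rect [([260.3, 146.5, 41.8, 24.4], 0.96), ([141.0, 224.6, 51.0, 47.1], 0.75), ([250.9, 212.8, 68.5, 52.0], 0.61)]
top [[0.0, -0.99, 0.14, 300.89], [-1.0, -0.01, -0.02, 28.4], [0.02, -0.14, -0.99, 1024.11], [0.0, 0.0, 0.0, 1.0]] [447.53042675   0.         249.65161444]
top box [([265.2, 126.1], 0.58)]
top wing_left [([201.5, 119.7], 0.98)]
top wing_right []
top slot_left [([198.9, 115.0], 0.73)]
top pocket [([364.2, 277.3], 0.85), ([133.6, 297.0], 0.83), ([262.1, 202.0], 0.61)]
top gauge_mid []
top chip [([262.2, 121.2], 0.49), ([207.9, 119.6], 0.32)]
top box rect [([265.7, 119.3, 214.4, 79.1], 0.82)]
top pocket rect [([357.4, 272.8, 65.5, 36.0], 0.78), ([253.3, 200.8, 87.0, 48.7], 0.72), ([266.1, 119.0, 214.5, 78.1], 0.7), ([127.3, 295.6, 68.3, 43.7], 0.59)]
1.0
```

```bash
python3 - <<'E'
import cv2
for c in("scene","top"):
    cv2.imwrite(f"pics/{c}0b.png",cv2.resize(cv2.imread(f"pics/{c}0.png"),(800,600),interpolation=cv2.INTER_CUBIC))
E
```

```text
(no output)
```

View pics/scene0.png

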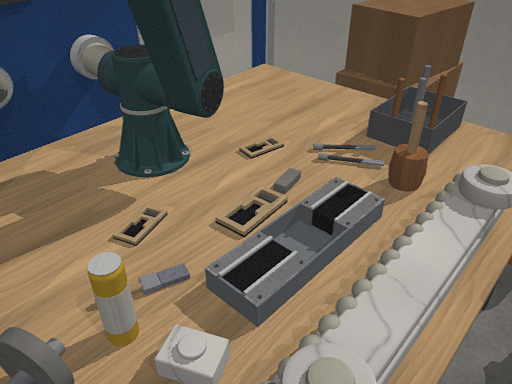

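View pics/top0.png

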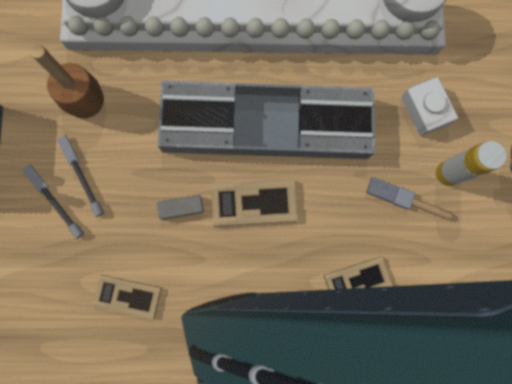

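View pics/top0b.png

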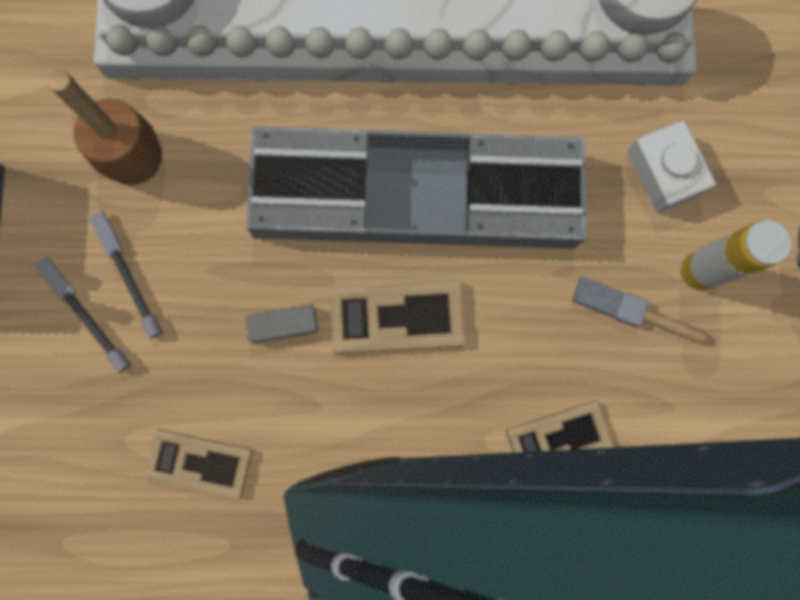

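```bash
python3 - <<'E'
import cv2
im=cv2.imread("pics/top0.png")
cv2.imwrite("pics/topbox.png",cv2.resize(im[75:165,150:390],(800,300),interpolation=cv2.INTER_CUBIC))
cv2.imwrite("pics/toptray.png",cv2.resize(im[175:235,150:310],(800,300),interpolation=cv2.INTER_CUBIC))
E
```

```text
(no output)
```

View pics/topbox.png

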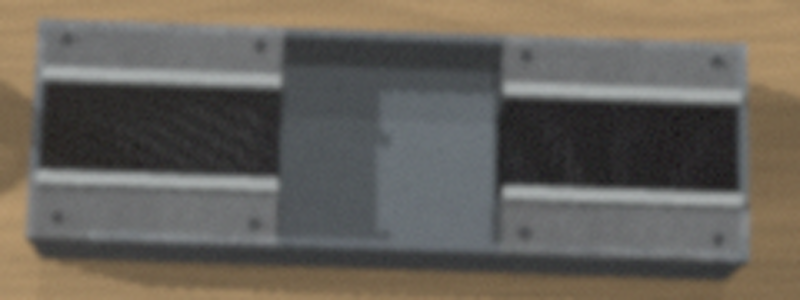

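View pics/toptray.png

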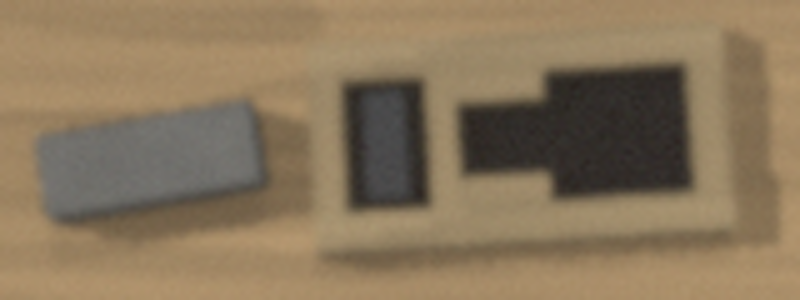

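```bash
python3 - <<'E'
from h import *
def f(pts,s,o,z):
    return np.array([px2w("top",(np.array(p)+.5)/s-.5+o,z)[:2] for p in pts])
b=f([(42,22),(745,45),(748,260),(30,238)],10/3,[150,75],60)
print(b.round(1).tolist(),b.mean(0), [np.linalg.norm(b[i]-b[i-1]).round(1) for i in range(4)])
st=f([(40,76),(740,92),(742,200),(37,180)],10/3,[150,75],66)
print("strips",st.round(1).tolist(),st.mean(0))
mo=f([(284,35),(503,42),(497,245),(278,243)],10/3,[150,75],60)
print("mouth",mo.round(1).tolist(),mo.mean(0))
sc=f([(67,39),(717,62),(718,240),(57,217)],10/3,[150,75],60)
print("screws",sc.round(1).tolist(),sc.mean(0))
t=f([(312,48),(722,28),(735,232),(320,250)],5,[150,175],18)
print("tray",t.round(1).tolist(),t.mean(0), [np.linalg.norm(t[i]-t[i-1]).round(1) for i in range(4)])
p=f([(545,72),(685,67),(692,187),(555,197),(460,105),(465,173)],5,[150,175],18)
print("pocket",p.round(1).tolist())
for q in [(255.3,146.5),(247.3,215.7),(137.1,227.2)]: print(px2w("scene",q,6).round(1))
for q in [(364.2,277.3),(133.6,297),(262.1,202)]: print(px2w("top",q,6).round(1))
print(px2w("scene",(306.4,244.6),0).round(1),px2w("top",(265.2,126.1),0).round(1),px2w("top",(201.5,119.7),6).round(1),px2w("top",(198.9,115),60).round(1),px2w("scene",(339.6,202.7),60).round(1))
E
```

```text
[[699.4, 205.9], [688.3, -271.2], [538.3, -267.6], [549.6, 209.3]] [618.87716527 -30.9304031 ] [np.float64(149.8), np.float64(477.2), np.float64(150.0), np.float64(477.0)]
strips [[659.1, 205.0], [652.7, -264.7], [577.7, -263.3], [587.4, 204.8]] [619.2257316  -29.58086444]
mouth [[692.0, 42.5], [688.6, -106.1], [547.2, -100.1], [547.5, 45.4]] [618.82204815 -29.56073725]
screws [[687.5, 188.7], [676.0, -251.6], [551.8, -248.0], [564.0, 191.9]] [619.83070178 -29.75444834]
tray [[472.2, 93.4], [482.6, -93.8], [389.1, -98.6], [380.2, 88.5]] [431.020875    -2.62655548] [np.float64(92.2), np.float64(187.5), np.float64(93.7), np.float64(187.3)]
pocket [[461.8, -12.7], [464.4, -76.7], [409.4, -79.3], [404.6, -17.2], [446.4, 25.9], [415.3, 23.5]]
[206.  265.7   6. ]
[439.7 -28.4   6. ]
[ 261.9 -249.5    6. ]
[ 263.7 -251.1    6. ]
[219.9 263.9   6. ]
[433.5 -21.3   6. ]
[619.7 -11.    0. ] [615.5 -29.2   0. ] [627.9 121.    6. ] [621.4 122.1  60. ] [625.9 116.3  60. ]
```

```bash
python3 - <<'E'
from h import *
from scipy.spatial.transform import Rotation as R
o=ctrl.get_obs(); r=R.from_quat(o["eef_rot"]).as_matrix(); print(r.round(3)); print(np.degrees(np.arctan2(r[1,2],r[0,2])))
c=np.array([619.2,-29.8]); a=-.0238; Y=np.array([-np.sin(a),np.cos(a)]);print(Y)
for y in(212,155,-155,-212,59): print(y,(c+Y*y).round(1))
E
```

```text
[[-0.     0.933  0.36 ]
 [ 0.     0.36  -0.933]
 [-1.     0.    -0.   ]]
-68.92754711539796
[0.02379775 0.99971679]
212 [624.2 182.1]
155 [622.9 125.2]
-155 [ 615.5 -184.8]
-212 [ 614.2 -241.7]
59 [620.6  29.2]
```

Request:
move_arm(
  plan=[
    [3.1,2.4,0,5.2,0.65],
    [3.1,2.4,0,5.2,0.65],
    [3.1,2.4,0,5.2,0.65],
    [3.1,2.4,0,5.2,0.65],
    [3.1,2.4,0,5.2,0.65],
    [3.1,2.4,0,5.2,0.65],
    [3.1,2.4,0,5.2,0.65],
    [3.1,2.4,0,5.2,0.65],
  ],
)

```text
clock: 1.67
position: [465.8, -366.8, 232.1]
eef_rot: [0.159, 0.687, -0.163, 0.69]
force: [1.1, 0.0, -0.4]
gripper_width: 14.9
```

Request:
move_arm(
  plan=[
    [3.1,2.6,0,5.1,0.65],
    [3.1,2.6,-2.0,5.1,0.65],
    [3.1,2.6,-2.0,5.1,0.65],
    [3.1,2.6,-2.5,5.1,0.65],
    [2.8,2.4,-2.5,5.1,0.65],
    [0,0,-2,0,0.65],
    [0,0,0,0,0.65],
    [0,0,0,0,0.65],
  ],
)

```text
clock: 2.33
position: [617.3, -239.0, 131.4]
eef_rot: [-0.01, 0.701, 0.006, 0.713]
force: [-0.2, 0.6, 0.7]
gripper_width: 15.1
```

```bash
python3 - <<'E'
from h import *
from scipy.spatial.transform import Rotation as R
o=ctrl.get_obs(); r=R.from_quat(o["eef_rot"]).as_matrix(); print(np.degrees(np.arctan2(r[1,2],r[0,2])),np.degrees(np.arccos(-r[2,0])),o["joint_pos"].round(2))
im=ctrl.camera("wrist")
m=ctrl.camera_model("wrist");print(np.round(m["cam_to_world"],2).tolist(),m["mtx"])
c=np.array([619.2,-29.8]); a=-.0238; Y=np.array([-np.sin(a),np.cos(a)]);X=np.array([np.cos(a),np.sin(a)])
for x in(-76,-32,32,76):
  for y in(-241,-235,-155,-75,0):
    p=w2px("wrist",list(c+X*x+Y*y)+[60])
    if x in(-32,32) or y in (-241,-75): cv2.circle(im,tuple(int(round(v)) for v in p),2,(0,0,255),-1)
cv2.imwrite("pics/w1.png",cv2.resize(im,(800,600)))
E
```

```text
1.3219781788603568 1.0316752515395309 [-0.48  0.53  1.49  0.    1.1  -0.5 ]
[[1.0, 0.02, 0.02, 613.52], [0.02, -0.96, -0.28, -168.78], [0.02, 0.28, -0.96, 273.43], [0.0, 0.0, 0.0, 1.0]] [[297.31863964   0.         260.43750888]
 [  0.         297.31863964 192.79321234]
 [  0.           0.           1.        ]]
```

View pics/w1.png

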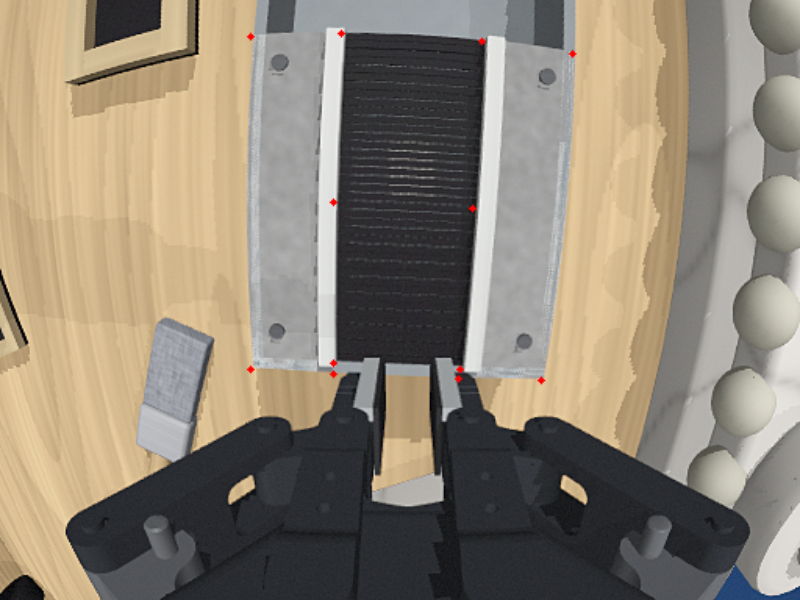

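Request:
move_arm(
  plan=[
    [-0.22,-0.27,-1,-2.7,0.65],
    [0,0,-2,0,0.65],
    [0,0,0,0,0.65],
    [0,0,0,0,0.65],
  ],
)

```text
clock: 2.72
position: [614.9, -247.0, 107.4]
eef_rot: [0.008, 0.699, -0.015, 0.715]
force: [0.0, 0.2, 0.2]
gripper_width: 15.0
```

```bash
python3 - <<'E'
from h import *
from scipy.spatial.transform import Rotation as R
o=ctrl.get_obs(); r=R.from_quat(o["eef_rot"]).as_matrix(); print(np.degrees(np.arctan2(r[1,2],r[0,2])),np.degrees(np.arccos(-r[2,0])),o["position"],o["force"])
E
```

```text
-1.8803232295703525 1.4303174851715774 [ 614.94020462 -247.04716579  107.44863535] [0.02480622 0.2498229  0.17763887]
```

Request:
move_arm(
  plan=[
    [0,0.5,-1.5,0.4,0.65],
    [0,0,-2.0,0,0.65],
    [0,0,-1.5,0,0.65],
    [0,0,0,0,0.65],
    [0,0,0,0,0.65],
  ],
)

```text
clock: 3.13
position: [618.1, -248.6, 67.1]
eef_rot: [0.005, 0.695, -0.017, 0.719]
force: [0.3, 0.8, 0.2]
gripper_width: 15.0
```

```bash
cat >> h.py <<'E'
from scipy.spatial.transform import Rotation as R
def st():
    o=ctrl.get_obs(); r=R.from_quat(o["eef_rot"]).as_matrix()
    print("clk %.2f"%o["clock"],"pos",o["position"].round(1),"jaw %.2f"%np.degrees(np.arctan2(r[1,2],r[0,2])),"toolx",r[:,0].round(3),"jawz %.3f"%r[2,2],"F",o["force"].round(1),"w %.1f"%o["gripper_width"])
E
python3 -c "
from h import *
st()"
```

```text
clk 3.13 pos [ 618.1 -248.6   67.1] jaw -1.78 toolx [ 0.034 -0.018 -0.999] jawz 0.035 F [0.3 0.8 0.2] w 15.0
```

Request:
move_arm(
  plan=[
    [-0.3,0.5,0,0.4,0.65],
    [0,0,0,0,0.65],
    [0,0,0,0,0.65],
  ],
)

```text
clock: 3.38
position: [616.5, -245.1, 71.7]
eef_rot: [0.002, 0.693, -0.016, 0.721]
force: [0.6, -0.2, 0.2]
gripper_width: 15.1
```

```bash
python3 -c "
from h import *
st()"
```

```text
clk 3.38 pos [ 616.5 -245.1   71.7] jaw -1.41 toolx [ 0.039 -0.021 -0.999] jawz 0.040 F [ 0.6 -0.2  0.2] w 15.1
```

Request:
move_arm(
  plan=[
    [0,0,0,0,0.65],
    [0,0,0,0,0.65],
  ],
)

```text
clock: 3.55
position: [617.4, -245.5, 73.7]
eef_rot: [0.001, 0.692, -0.016, 0.722]
force: [-0.5, -0.6, 0.4]
gripper_width: 14.6
```

```bash
python3 -c "
from h import *
st()"
```

```text
clk 3.55 pos [ 617.4 -245.5   73.7] jaw -1.40 toolx [ 0.042 -0.022 -0.999] jawz 0.042 F [-0.5 -0.6  0.4] w 14.6
```

Request:
move_arm(
  plan=[
    [0,0.3,-0.4,0,0.65],
    [0,0,0,0,0.65],
  ],
)

```text
clock: 3.72
position: [618.0, -242.5, 70.4]
eef_rot: [0.001, 0.691, -0.017, 0.722]
force: [-0.2, 1.0, -0.3]
gripper_width: 15.6
```

```bash
python3 -c "
from h import *
st()"
```

```text
clk 3.72 pos [ 618.  -242.5   70.4] jaw -1.40 toolx [ 0.043 -0.023 -0.999] jawz 0.044 F [-0.2  1.  -0.3] w 15.6
```

Request:
move_arm(
  plan=[
    [-0.3,0.1,-1.6,0,0.65],
    [-0.1,0.1,-1.6,0,0.65],
    [0,0,-1.0,0,0.65],
  ],
)

```text
clock: 3.97
position: [616.7, -241.2, 30.1]
eef_rot: [-0.0, 0.689, -0.017, 0.724]
force: [0.1, 0.5, 0.5]
gripper_width: 14.7
```

```bash
python3 -c "
from h import *
st()"
```

```text
clk 3.97 pos [ 616.7 -241.2   30.1] jaw -1.35 toolx [ 0.049 -0.026 -0.998] jawz 0.050 F [0.1 0.5 0.5] w 14.7
```

Request:
move_arm(
  plan=[
    [-0.1,1.0,-0.1,0,0.65],
    [-0.03,1.0,-0.1,0,0.65],
    [-0.03,1.0,-0.1,0,0.65],
    [-0.03,1.0,-0.1,0,0.65],
  ],
)

```text
clock: 4.3
position: [613.3, -198.9, 23.5]
eef_rot: [0.001, 0.691, -0.018, 0.723]
force: [-0.2, 1.2, -0.5]
gripper_width: 15.1
```

```bash
python3 -c "
from h import *
st()"
```

```text
clk 4.30 pos [ 613.3 -198.9   23.5] jaw -1.49 toolx [ 0.046 -0.024 -0.999] jawz 0.046 F [-0.2  1.2 -0.5] w 15.1
```

Request:
move_arm(
  plan=[
    [-0.03,1.0,-0.1,0,0.65],
    [-0.03,1.0,-0.1,0,0.65],
    [-0.03,1.0,-0.1,0,0.65],
  ],
)

```text
clock: 4.55
position: [613.4, -165.0, 22.0]
eef_rot: [0.0, 0.69, -0.018, 0.724]
force: [-0.5, -5.4, 7.7]
gripper_width: 15.2
```

```bash
python3 -c "
from h import *
st()"
```

```text
clk 4.55 pos [ 613.4 -165.    22. ] jaw -1.40 toolx [ 0.048 -0.025 -0.999] jawz 0.049 F [-0.5 -5.4  7.7] w 15.2
```

Request:
move_arm(
  plan=[
    [0,0,3.5,0,0.65],
    [0,0,3.5,0,0.65],
    [0.1,3.5,1.5,0,1],
    [0.1,3.7,0,0,1],
    [0.1,3.7,0,0,1],
    [0.1,3.7,0,0,1],
    [0.1,3.7,0,0,1],
    [0.1,3.7,0,0,1],
  ],
)

```text
clock: 5.22
position: [620.5, 64.7, 114.1]
eef_rot: [0.002, 0.687, -0.02, 0.727]
force: [1.2, -0.6, -0.2]
gripper_width: -0.0
```

```bash
python3 -c "
from h import *
st()"
```

```text
clk 5.22 pos [620.5  64.7 114.1] jaw -1.71 toolx [ 0.056 -0.027 -0.998] jawz 0.057 F [ 1.2 -0.6 -0.2] w -0.0
```

Request:
move_arm(
  plan=[
    [0.1,3.6,0,0.3,1],
    [0.1,3.6,-0.5,0,1],
    [0.1,3.0,-1,0,1],
    [0,0.6,-1,0,1],
    [0,0,0,0,1],
  ],
)

```text
clock: 5.63
position: [622.1, 190.6, 91.4]
eef_rot: [-0.002, 0.684, -0.013, 0.729]
force: [0.1, -0.4, -0.5]
gripper_width: 0.2
```

```bash
python3 - <<'E'
from h import *
st()
im=ctrl.camera("wrist")
c=np.array([620,-29.8]); a=-.0238; Y=np.array([-np.sin(a),np.cos(a)]);X=np.array([np.cos(a),np.sin(a)])
for x in(-76,-32,32,76):
  for y in(241,235,155,75,0):
    p=w2px("wrist",list(c+X*x+Y*y)+[60])
    if x in(-32,32) or y in (241,75): cv2.circle(im,tuple(int(round(v)) for v in p),2,(0,0,255),-1)
cv2.imwrite("pics/w2.png",cv2.resize(im,(800,600)))
E
```

```text
clk 5.63 pos [622.1 190.6  91.4] jaw -0.89 toolx [ 0.064 -0.022 -0.998] jawz 0.064 F [ 0.1 -0.4 -0.5] w 0.2
```

View pics/w2.png

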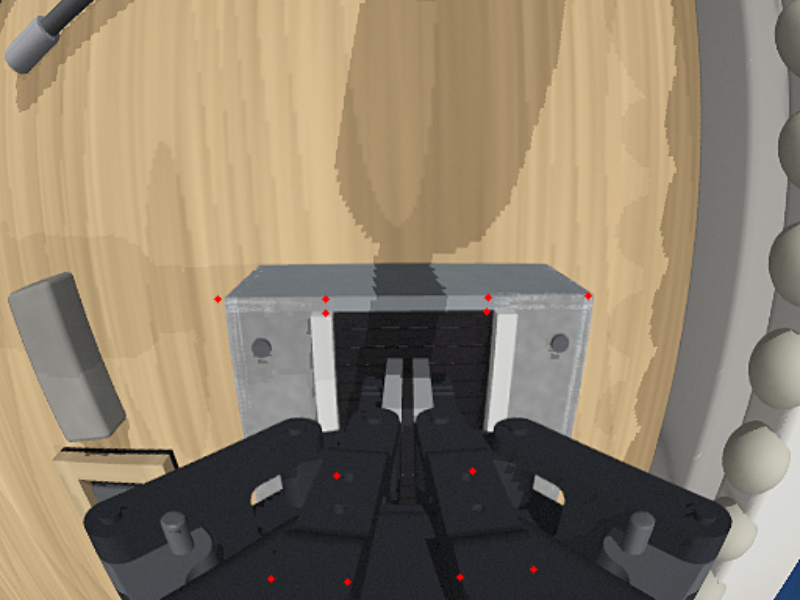

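Request:
move_arm(
  plan=[
    [0.3,-0.8,-1.5,-0.4,1],
    [0,0,-2,0,1],
    [0,0,-2,0,1],
    [0,0,-1,0,1],
  ],
)

```text
clock: 6.02
position: [628.9, 178.8, 30.7]
eef_rot: [0.001, 0.68, -0.017, 0.733]
force: [0.2, 0.3, 0.2]
gripper_width: -0.0
```

```bash
python3 -c "
from h import *
st()"
```

```text
clk 6.02 pos [628.9 178.8  30.7] jaw -1.38 toolx [ 0.073 -0.023 -0.997] jawz 0.074 F [0.2 0.3 0.2] w -0.0
```

Request:
move_arm(
  plan=[
    [-0.3,-1.0,-0.9,0,1],
    [-0.08,-1.0,-0.1,0,1],
    [-0.08,-1.2,-0.1,0,1],
    [-0.08,-1.2,-0.1,0,1],
  ],
)

```text
clock: 6.35
position: [626.0, 134.2, 19.5]
eef_rot: [0.005, 0.679, -0.016, 0.734]
force: [-0.6, 4.9, 3.2]
gripper_width: 0.3
```

```bash
python3 -c "
from h import *
st()"
```

```text
clk 6.35 pos [626.  134.2  19.5] jaw -1.66 toolx [ 0.078 -0.018 -0.997] jawz 0.079 F [-0.6  4.9  3.2] w 0.3
```

Request:
move_arm(
  plan=[
    [-0.09,-1.4,0.0,0.3,1],
    [-0.09,-1.4,-0.03,0,1],
    [-0.09,-1.4,-0.03,0,1],
    [-0.09,-1.4,-0.03,0,1],
  ],
)

```text
clock: 6.68
position: [623.0, 73.7, 21.1]
eef_rot: [0.005, 0.678, -0.015, 0.735]
force: [0.5, 2.3, -1.4]
gripper_width: 0.2
```

```bash
python3 -c "
from h import *
st()"
```

```text
clk 6.68 pos [623.   73.7  21.1] jaw -1.61 toolx [ 0.081 -0.015 -0.997] jawz 0.081 F [ 0.5  2.3 -1.4] w 0.2
```

Request:
move_arm(
  plan=[
    [-0.09,-1.4,-0.03,0.2,1],
    [-0.09,-1.4,-0.03,0,1],
    [-0.07,-0.9,-0.03,0,1],
  ],
)

```text
clock: 6.93
position: [620.0, 31.5, 21.7]
eef_rot: [0.006, 0.678, -0.015, 0.735]
force: [0.2, 3.2, -2.1]
gripper_width: 0.3
```

```bash
python3 - <<'E'
from h import *
st()
im=ctrl.camera("top");cv2.imwrite("pics/t3.png",cv2.resize(im[75:235,150:390],(800,533),interpolation=cv2.INTER_CUBIC))
im=ctrl.camera("scene");cv2.imwrite("pics/s3.png",cv2.resize(im[160:320,190:400],(787,600),interpolation=cv2.INTER_CUBIC))
E
```

```text
clk 6.93 pos [620.   31.5  21.7] jaw -1.67 toolx [ 0.081 -0.014 -0.997] jawz 0.081 F [ 0.2  3.2 -2.1] w 0.3
```

View pics/t3.png

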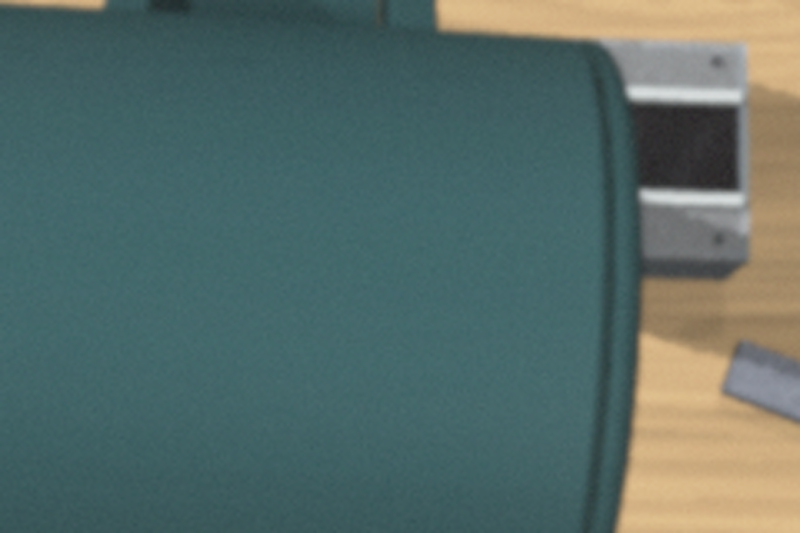

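View pics/s3.png

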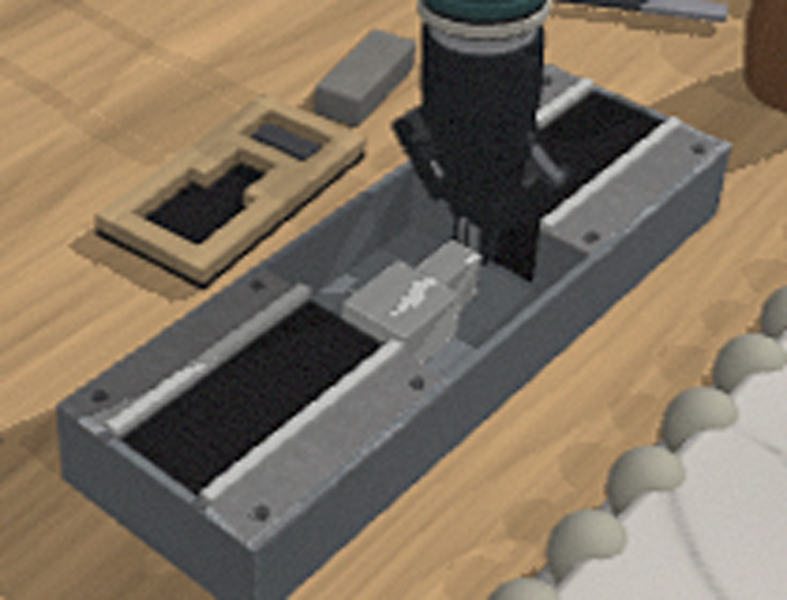

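Request:
move_arm(
  plan=[
    [0,0.8,0.5,0,1],
    [0,0,3.5,0,1],
    [0,-1.0,3.5,7.0,1],
    [0,-1.0,2.5,7,-1],
    [0,-1.0,0,7,-1],
    [0,-1.0,0,7,-1],
    [0,-1.0,0,7,-1],
    [0,-1.0,0,7,-1],
  ],
)

```text
clock: 7.7
position: [620.1, -14.1, 131.5]
eef_rot: [-0.245, 0.632, 0.252, 0.691]
force: [0.7, -0.0, 0.8]
gripper_width: 60.9
```

```bash
python3 -c "
from h import *
st();print(ctrl.get_obs()['joint_pos'].round(3))"
```

```text
clk 7.70 pos [620.1 -14.1 131.5] jaw 41.18 toolx [ 0.075  0.038 -0.996] jawz 0.082 F [ 0.7 -0.   0.8] w 60.9
[-0.164  0.454  1.636  0.06   0.984 -0.914]
```

Request:
move_arm(
  plan=[
    [0,0.8,0,7,-1],
    [0,0.8,0,7,-1],
    [0,0.8,0,7,-1],
    [0,0.8,0,7,-1],
    [0,0.8,0,7,-1],
    [0,0.8,0,7,-1],
    [0,0.8,0,7,-1],
    [0,0.8,0,7,-1],
  ],
)

```text
clock: 8.37
position: [621.5, 57.1, 138.2]
eef_rot: [-0.519, 0.435, 0.551, 0.488]
force: [-0.3, -1.2, -0.2]
gripper_width: 85.3
```

```bash
python3 -c "
from h import *
st();print(ctrl.get_obs()['joint_pos'].round(3))"
```

```text
clk 8.37 pos [621.5  57.1 138.2] jaw 98.49 toolx [ 0.015  0.086 -0.996] jawz 0.083 F [-0.3 -1.2 -0.2] w 85.3
[-0.071  0.476  1.576  0.098  1.083 -1.835]
```

Request:
move_arm(
  plan=[
    [0,0.7,0,7,-1],
    [0,0.7,0,7,-1],
    [0,0.7,0,7,-1],
    [0,0.7,0,7,-1],
    [0,0.7,0,7,-1],
    [0,0.7,0,7,-1],
    [0,0.7,0,7,-1],
    [0,0.7,0,7,-1],
  ],
)

```text
clock: 9.03
position: [620.8, 126.0, 143.6]
eef_rot: [-0.665, 0.133, 0.716, 0.164]
force: [0.6, -0.1, -0.8]
gripper_width: 85.9
```

```bash
python3 -c "
from h import *
st();print(ctrl.get_obs()['joint_pos'].round(3))"
```

```text
clk 9.03 pos [620.8 126.  143.6] jaw 155.80 toolx [-0.061  0.059 -0.996] jawz 0.080 F [ 0.6 -0.1 -0.8] w 85.9
[ 0.054  0.516  1.486  0.067  1.198 -2.69 ]
```

Request:
move_arm(
  plan=[
    [0,0,0,4,-1],
    [0,0,0,3,-1],
    [0,0,0,0,-1],
    [0,0,0,0,-1],
    [0,0,0,0,-1],
    [0,0,0,0,-1],
    [0,0,0,0,-1],
    [0,0,0,0,-1],
  ],
)

```text
clock: 9.7
position: [620.1, 134.4, 146.8]
eef_rot: [-0.673, 0.087, 0.725, 0.116]
force: [0.7, -0.1, -0.1]
gripper_width: 85.5
```

```bash
python3 -c "
from h import *
st();print(ctrl.get_obs()['joint_pos'].round(3))"
```

```text
clk 9.70 pos [620.1 134.4 146.8] jaw 163.57 toolx [-0.066  0.051 -0.997] jawz 0.078 F [ 0.7 -0.1 -0.1] w 85.5
[ 0.072  0.516  1.476  0.059  1.212 -2.804]
```

Request:
move_arm(
  plan=[
    [0,0,3,0,-1],
    [0,0,3,0,-1],
    [0,0,3,0,-1],
    [0,0,3,0,-1],
  ],
)

```text
clock: 10.03
position: [613.3, 132.8, 261.9]
eef_rot: [-0.667, 0.09, 0.731, 0.116]
force: [-0.2, 0.4, -0.1]
gripper_width: 85.3
```

```bash
python3 -c "
from h import *
st()"
```

```text
clk 10.03 pos [613.3 132.8 261.9] jaw 163.32 toolx [-0.084  0.049 -0.995] jawz 0.095 F [-0.2  0.4 -0.1] w 85.3
```

Request:
move_arm(
  plan=[
    [0,0,-3,0,-1],
    [0,0,-3,0,-1],
    [0,0,-3,0,-1],
    [0,0,-3,0,-1],
  ],
)

```text
clock: 10.37
position: [625.4, 132.7, 158.0]
eef_rot: [-0.679, 0.088, 0.719, 0.119]
force: [0.4, 0.1, 0.1]
gripper_width: 85.3
```

```bash
python3 -c "
from h import *
st()"
```

```text
clk 10.37 pos [625.4 132.7 158. ] jaw 163.17 toolx [-0.049  0.052 -0.997] jawz 0.062 F [0.4 0.1 0.1] w 85.3
```

Request:
move_arm(
  plan=[
    [-0.1,0,2.3,0,-1],
    [-0.1,0,2.3,0,-1],
    [-0.1,0,2.3,0,-1],
    [0,0,2.3,0,-1],
    [0,0,2.3,0,-1],
    [0,0,-4,0,-1],
    [0,0,-4,0,-1],
    [0,0,-4,0,-1],
  ],
)

```text
clock: 11.03
position: [623.6, 130.3, 155.0]
eef_rot: [-0.68, 0.091, 0.717, 0.122]
force: [0.7, 0.5, -0.4]
gripper_width: 85.3
```

```bash
python3 -c "
from h import *
st()"
```

```text
clk 11.03 pos [623.6 130.3 155. ] jaw 162.71 toolx [-0.045  0.052 -0.998] jawz 0.059 F [ 0.7  0.5 -0.4] w 85.3
```

Request:
move_arm(
  plan=[
    [0,-0.7,0,-7.1,-1],
    [0,-0.7,0,-7.1,-1],
    [0,-0.7,0,-7.1,-1],
    [0,-0.7,0,-7.1,-1],
    [0,-0.7,0,-7.1,-1],
    [0,-0.7,0,-7.1,-1],
    [0,-0.7,0,-7.1,-1],
    [0,-0.7,0,-7.1,-1],
  ],
)

```text
clock: 11.7
position: [615.7, 70.9, 142.5]
eef_rot: [-0.545, 0.407, 0.577, 0.453]
force: [-0.0, 0.0, -0.3]
gripper_width: 85.5
```

Request:
move_arm(
  plan=[
    [0,-0.7,0,-7.1,-1],
    [0,-0.7,0,-7.1,-1],
    [0,-0.7,0,-7.1,-1],
    [0,-0.7,0,-7.1,-1],
    [0,-0.7,0,-7.1,-1],
    [0,-0.7,0,-7.1,-1],
    [0,-0.7,0,-7.1,-1],
    [0,-0.7,0,-7.1,-1],
  ],
)

```text
clock: 12.37
position: [614.7, 9.0, 142.5]
eef_rot: [-0.283, 0.618, 0.289, 0.674]
force: [-0.3, 0.4, -1.2]
gripper_width: 85.4
```

```bash
python3 -c "
from h import *
st()"
```

```text
clk 12.37 pos [614.7   9.  142.5] jaw 47.82 toolx [ 0.068  0.04  -0.997] jawz 0.076 F [-0.3  0.4 -1.2] w 85.4
```

Request:
move_arm(
  plan=[
    [0,-0.6,0,-7.1,-1],
    [0,-0.6,0,-7.1,-1],
    [0,-0.6,0,-7.1,-1],
    [0,-0.5,2,-7.1,-1],
    [0,-0.5,4,-7.1,-1],
    [0,-0.5,4,-7.1,-1],
    [0,-0.5,4,-6.0,-1],
  ],
)

```text
clock: 12.95
position: [604.6, -32.5, 275.6]
eef_rot: [0.004, 0.688, -0.016, 0.726]
force: [0.6, -0.3, -0.8]
gripper_width: 85.8
```

```bash
python3 -c "
from h import *
st()"
```

```text
clk 12.95 pos [604.6 -32.5 275.6] jaw -1.57 toolx [ 0.054 -0.017 -0.998] jawz 0.054 F [ 0.6 -0.3 -0.8] w 85.8
```

Request:
move_arm(
  plan=[
    [0,0,0,0,-1],
    [0,0,0,0,-1],
  ],
)

```text
clock: 13.12
position: [609.6, -34.6, 286.2]
eef_rot: [0.006, 0.682, -0.02, 0.731]
force: [-0.6, 1.4, -0.1]
gripper_width: 85.1
```

```bash
python3 - <<'E'
from h import *
st()
im=ctrl.camera("wrist");cv2.imwrite("pics/w4r.png",im);np.save("w4.npy",np.array(ctrl.camera_model("wrist")["cam_to_world"]))
cv2.imwrite("pics/w4.png",cv2.resize(im,(800,600)))
E
```

```text
clk 13.12 pos [609.6 -34.6 286.2] jaw -2.00 toolx [ 0.07  -0.021 -0.997] jawz 0.071 F [-0.6  1.4 -0.1] w 85.1
```

View pics/w4.png

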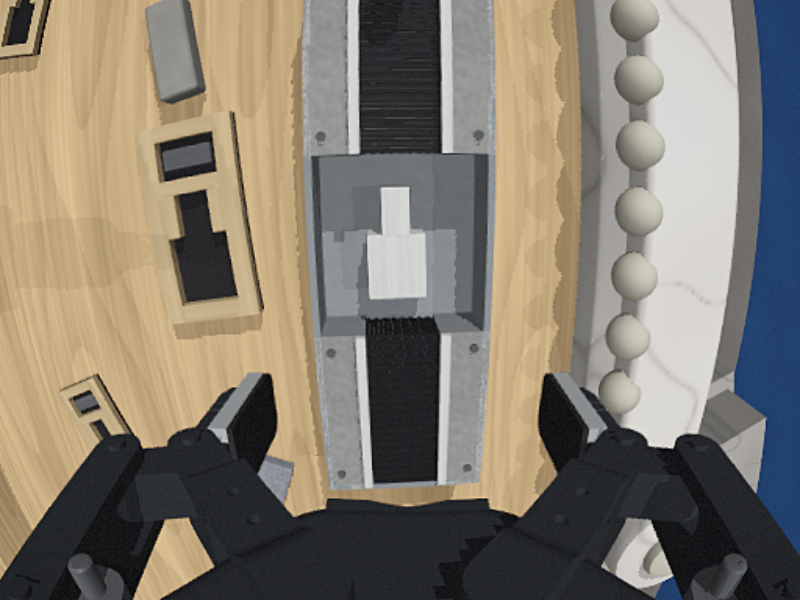

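```bash
python3 - <<'E'
import cv2
im=cv2.imread("pics/w4r.png")
a=cv2.resize(im[95:215,195:320],(625,600),interpolation=cv2.INTER_CUBIC)
cv2.imwrite("pics/w4g.png",a)
b=cv2.resize(im[65:215,80:180],(400,600),interpolation=cv2.INTER_CUBIC)
cv2.imwrite("pics/w4t.png",b)
E
```

```text
(no output)
```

View pics/w4g.png

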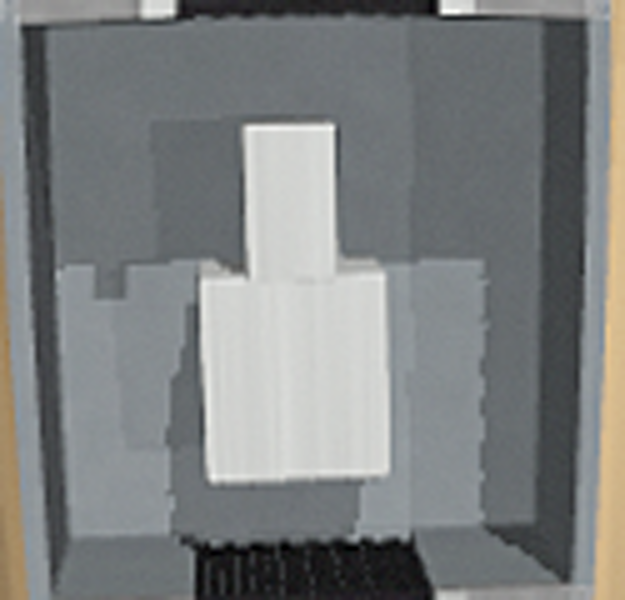

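View pics/w4t.png

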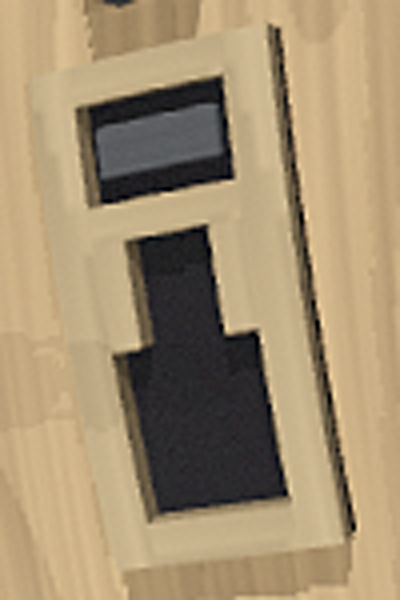

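```bash
python3 - <<'E'
from h import *
cm={"mtx":ctrl.camera_model("wrist")["mtx"],"cam_to_world":np.load("w4.npy")}
f=lambda P,s,o,z:np.array([px2w("wrist",(np.array(p)+.5)/s-.5+o,z,cm)[:2] for p in P])
def fit(model,P):
    model=np.array(model,float);mc=model.mean(0);pc=P.mean(0);A=(model-mc);B=P-pc
    th=np.arctan2((A[:,0]*B[:,1]-A[:,1]*B[:,0]).sum(),(A*B).sum());c,s=np.cos(th),np.sin(th);Rm=np.array([[c,-s],[s,c]])
    o=pc-Rm@mc; print("o",o.round(1),"yaw deg %.2f"%np.degrees(th),"res",(P-(model@Rm.T+o)).round(1).tolist())
fit([(-12,48),(12,48),(-25,8),(25,8),(25,-48),(-25,-48)],f([(243,123),(337,124),(200,275),(387,272),(389,475),(209,482)],5,[195,95],42))
fit([(-17,53),(17,53),(-30,13),(30,13),(30,-53),(-30,-53)],f([(127,240),(207,226),(113,355),(258,330),(288,497),(152,522)],4,[80,65],18))
fit([(-48,120),(48,120),(48,-70),(-48,-70)],f([(33,75),(268,23),(352,538),(125,570)],4,[80,65],18))
E
```

```text
o [620.4 -29.2] yaw deg -0.86 res [[-0.2, 0.1], [-0.0, -0.8], [0.4, 0.6], [-0.5, -0.1], [-0.4, 0.2], [0.7, 0.1]]
o [437.8 -25.7] yaw deg 4.33 res [[1.2, -0.1], [-0.4, -1.1], [0.2, -0.7], [-0.6, -1.1], [-1.7, 2.6], [1.3, 0.5]]
o [439.8 -25.3] yaw deg 4.29 res [[0.6, 0.7], [-0.8, -1.3], [-0.3, 0.8], [0.5, -0.2]]
```

Request:
move_arm(
  plan=[
    [0.6,-0.2,-3,0.6,-1],
    [0,0,-3,0.3,-1],
    [0,0,-3,0,-1],
    [0,0,-3,0,-1],
    [0,0,-2.5,0,-1],
    [0,0,-1.5,0,-1],
    [0,0,0,0,-1],
  ],
)

```text
clock: 13.75
position: [613.6, -36.6, 117.4]
eef_rot: [-0.001, 0.681, -0.012, 0.732]
force: [-0.6, 0.9, -0.2]
gripper_width: 85.6
```

```bash
python3 -c "
from h import *
st()"
```

```text
clk 13.75 pos [613.6 -36.6 117.4] jaw -0.83 toolx [ 0.073 -0.019 -0.997] jawz 0.073 F [-0.6  0.9 -0.2] w 85.6
```

Request:
move_arm(
  plan=[
    [0.6,0,-2,0,-1],
    [0.1,0,-2,0,-1],
    [0,0,-2,0,-1],
    [0,0,-1,0,-1],
    [0,0,0,0,-1],
  ],
)

```text
clock: 14.17
position: [619.0, -36.3, 43.3]
eef_rot: [-0.002, 0.682, -0.011, 0.731]
force: [-0.6, 0.9, -1.3]
gripper_width: 85.5
```

```bash
python3 -c "
from h import *
st()"
```

```text
clk 14.17 pos [619.  -36.3  43.3] jaw -0.71 toolx [ 0.069 -0.018 -0.997] jawz 0.069 F [-0.6  0.9 -1.3] w 85.5
```

Request:
move_arm(
  plan=[
    [0.1,-0.1,-1.3,-0.1,-1],
    [0.1,0,-1.0,0,-1],
    [0,0,-0.3,0,-1],
  ],
)

```text
clock: 14.42
position: [622.9, -37.7, 17.8]
eef_rot: [-0.001, 0.681, -0.012, 0.732]
force: [-0.1, -0.4, -0.7]
gripper_width: 85.3
```

```bash
python3 - <<'E'
from h import *
st()
im=ctrl.camera("wrist");cv2.imwrite("pics/w5.png",cv2.resize(im,(800,600)))
E
```

```text
clk 14.42 pos [622.9 -37.7  17.8] jaw -0.79 toolx [ 0.072 -0.019 -0.997] jawz 0.073 F [-0.1 -0.4 -0.7] w 85.3
```

View pics/w5.png

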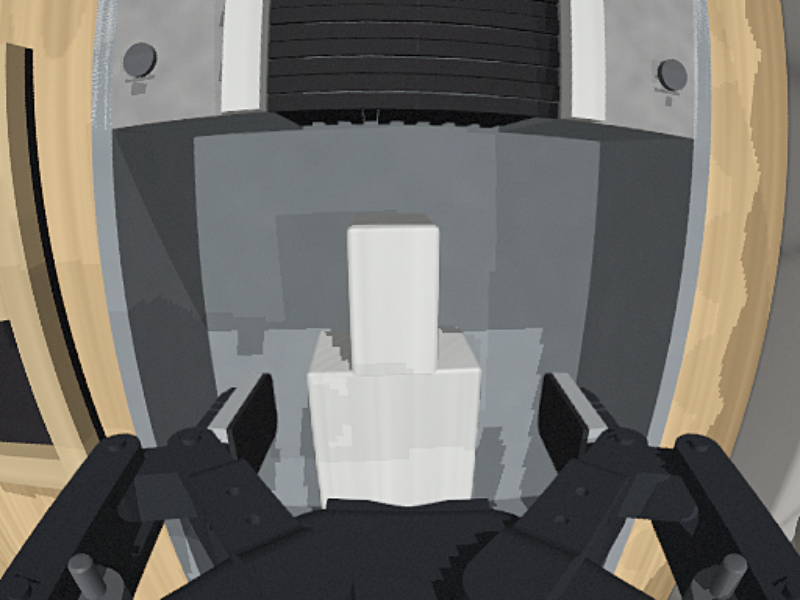

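Request:
move_arm(
  plan=[
    [-0.1,0,-0.5,0,0],
    [0,0,-0.1,0,1],
    [0,0,-0.1,0,1],
    [0,0,-0.1,0,1],
    [0,0,0,0,1],
    [0,0,0,0,1],
  ],
  force=60,
)

```text
clock: 14.97
position: [620.6, -37.5, 12.3]
eef_rot: [-0.002, 0.681, -0.012, 0.732]
force: [-0.3, -0.1, -5.4]
gripper_width: 49.6
```

```bash
python3 -c "
from h import *
st()"
```

```text
clk 14.97 pos [620.6 -37.5  12.3] jaw -0.76 toolx [ 0.071 -0.019 -0.997] jawz 0.071 F [-0.3 -0.1 -5.4] w 49.6
```

Request:
move_arm(
  plan=[
    [0,0,0.5,0,1],
    [0,0,2,0,1],
    [0,0,3,0,1],
    [0,0,3,0,1],
    [0,0,2,0,1],
    [0,0,0.5,0,1],
  ],
  force=90,
)

```text
clock: 15.47
position: [614.1, -36.4, 121.6]
eef_rot: [-0.001, 0.686, -0.011, 0.727]
force: [0.6, -0.2, -4.5]
gripper_width: 48.6
```

```bash
python3 - <<'E'
from h import *
st()
im=ctrl.camera("wrist");cv2.imwrite("pics/w6.png",cv2.resize(im,(800,600)))
E
```

```text
clk 15.47 pos [614.1 -36.4 121.6] jaw -0.78 toolx [ 0.058 -0.017 -0.998] jawz 0.058 F [ 0.6 -0.2 -4.5] w 48.6
```

View pics/w6.png

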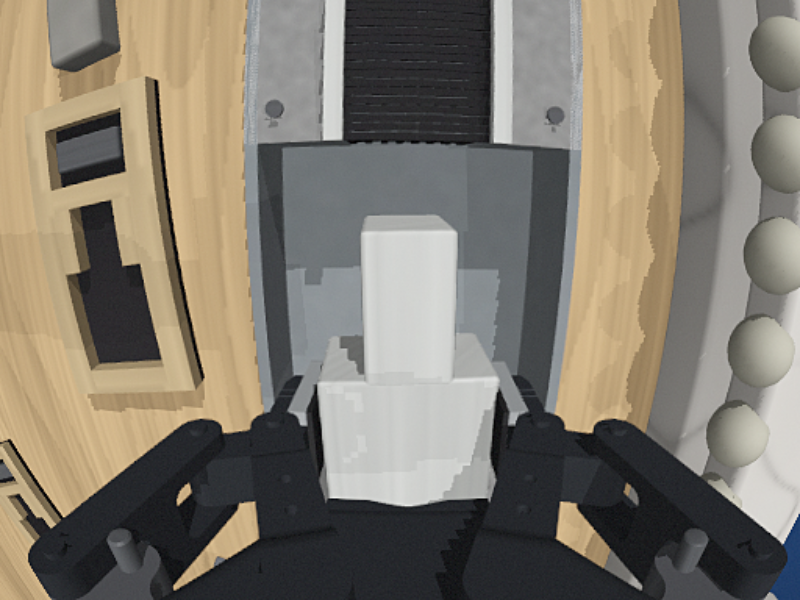

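Request:
move_arm(
  plan=[
    [0.2,0,-2,0,1],
    [0.1,0,-2.5,0,1],
    [0,0,-2.5,0,1],
    [0,0,-1.5,0,1],
    [0,0,-0.5,0,1],
  ],
)

```text
clock: 15.93
position: [617.3, -36.3, 27.2]
eef_rot: [-0.001, 0.685, -0.011, 0.729]
force: [-0.8, 0.3, -4.4]
gripper_width: 49.2
```

```bash
python3 -c "
from h import *
st()"
```

```text
clk 15.93 pos [617.3 -36.3  27.2] jaw -0.78 toolx [ 0.062 -0.017 -0.998] jawz 0.062 F [-0.8  0.3 -4.4] w 49.2
```

Request:
move_arm(
  plan=[
    [0,0,-0.8,0,1],
    [0,0,-0.5,0,1],
    [0,0,-0.3,0,1],
  ],
)

```text
clock: 16.18
position: [614.7, -36.0, 11.0]
eef_rot: [-0.001, 0.687, -0.011, 0.726]
force: [-17.0, 3.2, 72.2]
gripper_width: 49.0
```

```bash
python3 -c "
from h import *
st()"
```

```text
clk 16.18 pos [614.7 -36.   11. ] jaw -0.76 toolx [ 0.056 -0.017 -0.998] jawz 0.056 F [-17.    3.2  72.2] w 49.0
```

Request:
move_arm(
  plan=[
    [0,0,0,0,-0.7],
    [0,0,0.4,0,-0.7],
    [0.2,0,0.6,0,-0.7],
    [0,0,0,0,-0.7],
  ],
)

```text
clock: 16.52
position: [620.7, -36.6, 26.5]
eef_rot: [-0.002, 0.684, -0.011, 0.729]
force: [0.3, 0.3, -0.1]
gripper_width: 72.5
```

```bash
python3 -c "
from h import *
st()"
```

```text
clk 16.52 pos [620.7 -36.6  26.5] jaw -0.75 toolx [ 0.064 -0.018 -0.998] jawz 0.064 F [ 0.3  0.3 -0.1] w 72.5
```

Request:
move_arm(
  plan=[
    [-0.5,0,-0.4,0,-0.5],
    [0,0,-0.1,0,1],
    [0,0,-0.1,0,1],
    [0,0,-0.1,0,1],
    [0,0,-0.05,0,1],
    [0,0,0,0,1],
  ],
  force=90,
)

```text
clock: 17.02
position: [616.5, -36.8, 23.5]
eef_rot: [-0.002, 0.682, -0.011, 0.731]
force: [1.3, -0.8, -1.0]
gripper_width: 48.1
```

```bash
python3 -c "
from h import *
st()"
```

```text
clk 17.02 pos [616.5 -36.8  23.5] jaw -0.72 toolx [ 0.068 -0.019 -0.997] jawz 0.069 F [ 1.3 -0.8 -1. ] w 48.1
```

Request:
move_arm(
  plan=[
    [0,0,0.5,0,1],
    [0,0,2,0,1],
    [0,0,3.5,0,1],
    [0,0,4,0,1],
    [-2,0,2,2,1],
    [-3,0,0,2,1],
    [-3,0,0,1,1],
    [-2,0,0,0,1],
  ],
)

```text
clock: 17.68
position: [510.3, -36.0, 141.0]
eef_rot: [-0.033, 0.686, 0.023, 0.726]
force: [-0.5, 0.7, -4.6]
gripper_width: 47.7
```

```bash
python3 - <<'E'
from h import *
st()
im=ctrl.camera("wrist");cv2.imwrite("pics/w7r.png",im);np.save("w7.npy",np.array(ctrl.camera_model("wrist")["cam_to_world"]))
cv2.imwrite("pics/w7.png",cv2.resize(im,(800,600)))
E
```

```text
clk 17.68 pos [510.3 -36.  141. ] jaw 4.54 toolx [ 0.057 -0.013 -0.998] jawz 0.056 F [-0.5  0.7 -4.6] w 47.7
```

View pics/w7.png

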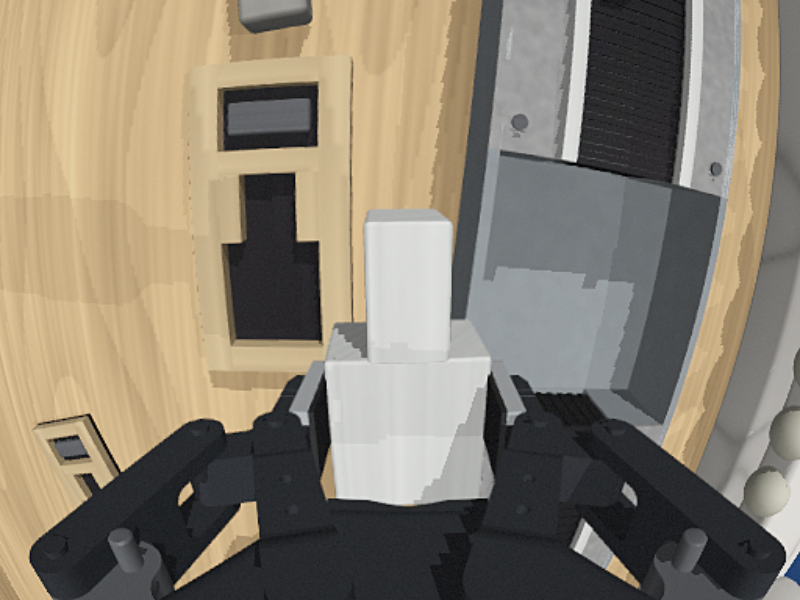

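```bash
python3 - <<'E'
import cv2
im=cv2.imread("pics/w7r.png")
cv2.imwrite("pics/w7t.png",cv2.resize(im[30:245,118:233],(321,600),interpolation=cv2.INTER_CUBIC) if 0 else cv2.resize(im[100:230,130:220],(554,800)[:1]+(800,) if 0 else (415,600),interpolation=cv2.INTER_CUBIC))
E
```

```text
(no output)
```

View pics/w7t.png

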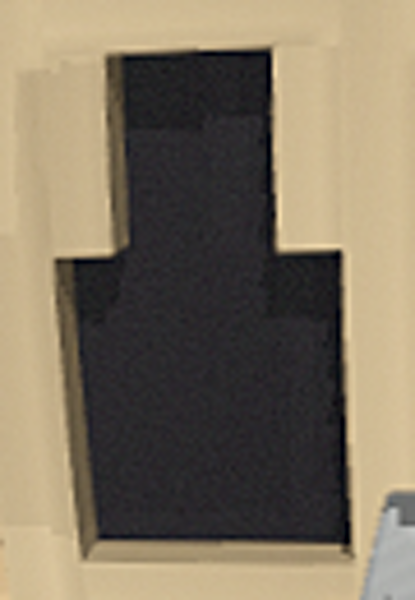

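```bash
python3 - <<'E'
from h import *
cm={"mtx":ctrl.camera_model("wrist")["mtx"],"cam_to_world":np.load("w7.npy")}
f=lambda P,s,o,z:np.array([px2w("wrist",(np.array(p)+.5)/s-.5+o,z,cm)[:2] for p in P])
def fit(model,P):
    model=np.array(model,float);mc=model.mean(0);pc=P.mean(0);A=(model-mc);B=P-pc
    th=np.arctan2((A[:,0]*B[:,1]-A[:,1]*B[:,0]).sum(),(A*B).sum());c,s=np.cos(th),np.sin(th);Rm=np.array([[c,-s],[s,c]])
    o=pc-Rm@mc; print("o",o.round(1),"yaw deg %.2f"%np.degrees(th),"res",(P-(model@Rm.T+o)).round(1).tolist())
fit([(-17,53),(17,53),(-30,13),(30,13),(30,-53),(-30,-53)],f([(107,53),(271,48),(56,258),(341,250),(350,555),(85,557)],4.613,[130,100],18))
z=141+18.5
fit([(-12,48),(12,48),(-25,8),(25,8)],f([(367,223),(452,223),(327,363),(489,360)],1.5625,[0,0],z))
E
```

```text
o [429.8 -23.8] yaw deg 3.93 res [[0.6, -0.3], [-0.3, -0.9], [0.7, -0.8], [-0.4, -0.5], [-1.3, 1.8], [0.7, 0.8]]
o [504.6 -26.5] yaw deg 4.38 res [[0.8, -0.0], [-0.7, -0.2], [1.5, 0.2], [-1.5, 0.0]]
```

Request:
move_arm(
  plan=[
    [-2.5,0.05,-1,-0.4,1],
    [-2.5,0.05,-2,0,1],
    [-1.3,0,-2,0,1],
    [0,0,-1.5,0,1],
    [0,0,0,0,1],
    [0,0,0,0,1],
  ],
)

```text
clock: 18.23
position: [432.4, -32.8, 72.1]
eef_rot: [-0.029, 0.691, 0.021, 0.722]
force: [0.5, -0.6, -4.7]
gripper_width: 47.6
```

```bash
python3 - <<'E'
from h import *
st()
np.save("w8.npy",np.array(ctrl.camera_model("wrist")["cam_to_world"]))
im=ctrl.camera("wrist");cv2.imwrite("pics/w8r.png",im);st()
cv2.imwrite("pics/w8.png",cv2.resize(im,(800,600)))
E
```

```text
clk 18.23 pos [432.4 -32.8  72.1] jaw 4.03 toolx [ 0.043 -0.01  -0.999] jawz 0.043 F [ 0.5 -0.6 -4.7] w 47.6
clk 18.28 pos [432.7 -32.9  72.3] jaw 4.03 toolx [ 0.044 -0.01  -0.999] jawz 0.043 F [-0.8  0.7 -5.6] w 48.0
```

View pics/w8.png

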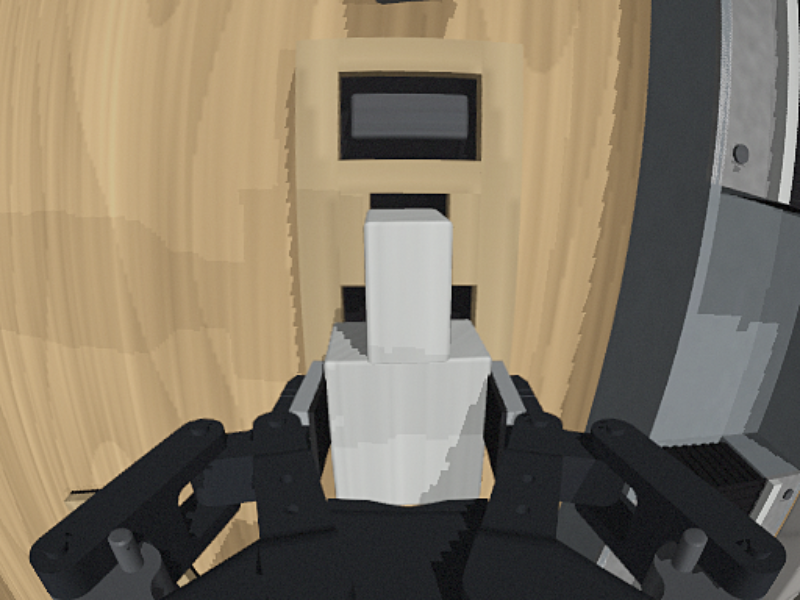

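```bash
python3 - <<'E'
from h import *
cm={"mtx":ctrl.camera_model("wrist")["mtx"],"cam_to_world":np.load("w8.npy")}
f=lambda P,s,o,z:np.array([px2w("wrist",(np.array(p)+.5)/s-.5+o,z,cm)[:2] for p in P])
def fit(model,P):
    model=np.array(model,float);mc=model.mean(0);pc=P.mean(0);A=(model-mc);B=P-pc
    th=np.arctan2((A[:,0]*B[:,1]-A[:,1]*B[:,0]).sum(),(A*B).sum());c,s=np.cos(th),np.sin(th);Rm=np.array([[c,-s],[s,c]])
    o=pc-Rm@mc; print("o",o.round(1),"yaw deg %.2f"%np.degrees(th),"res",(P-(model@Rm.T+o)).round(1).tolist())
fit([(-17,53),(17,53),(-30,13),(30,13)],f([(369,194),(449,194),(341,286),(475,286)],1.5625,[0,0],18))
fit([(-12,48),(12,48),(-25,8),(25,8)],f([(366,222),(451,222),(326,360),(488,358)],1.5625,[0,0],72+18.5))
fit([(-12,48),(12,48)],f([(369,210),(446,210)],1.5625,[0,0],72-17.5))
print(f([(339,72),(481,72),(339,160),(481,160),(296,40),(523,44)],1.5625,[0,0],18).round(1))
E
```

```text
o [435.5 -25.6] yaw deg 3.68 res [[0.2, -0.1], [-0.2, 0.1], [0.6, 0.1], [-0.5, -0.1]]
o [432. -24.] yaw deg 3.79 res [[0.7, -0.1], [-0.6, -0.2], [1.3, 0.2], [-1.3, 0.1]]
o [433.4 -24.2] yaw deg 3.92 res [[-1.2, -0.1], [1.2, 0.1]]
[[399.3  77.4]
 [458.3  82.3]
 [401.9  39.8]
 [461.2  44.2]
 [379.9  91.4]
 [475.8  97.9]]
```

Request:
move_arm(
  plan=[
    [0.2,-0.15,-1.5,-0.2,1],
    [0,0,-1.2,0,1],
    [0,0,-0.4,0,1],
    [0,0,0,0,1],
  ],
)

```text
clock: 18.62
position: [441.5, -35.7, 43.6]
eef_rot: [-0.029, 0.688, 0.019, 0.725]
force: [-0.2, 0.1, -5.1]
gripper_width: 48.1
```

```bash
python3 - <<'E'
from h import *
st()
im=ctrl.camera("wrist");cv2.imwrite("pics/w9.png",cv2.resize(im,(800,600)));st()
E
```

```text
clk 18.62 pos [441.5 -35.7  43.6] jaw 3.86 toolx [ 0.053 -0.012 -0.999] jawz 0.052 F [-0.2  0.1 -5.1] w 48.1
clk 18.67 pos [441.8 -35.8  44. ] jaw 3.85 toolx [ 0.053 -0.013 -0.998] jawz 0.052 F [ 1.   0.4 -4.4] w 47.9
```

View pics/w9.png

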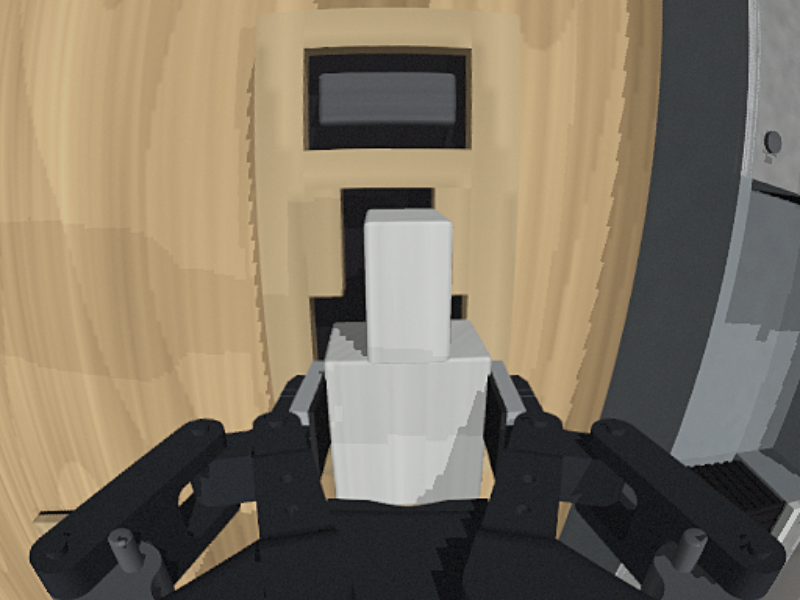

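Request:
move_arm(
  plan=[
    [-0.75,0.15,0,-0.1,1],
    [-0.05,0,-0.3,0,1],
    [-0.05,0,-0.3,0,1],
    [-0.03,0,-0.1,0,1],
  ],
)

```text
clock: 19.0
position: [434.7, -34.5, 39.0]
eef_rot: [-0.029, 0.686, 0.018, 0.727]
force: [-0.5, -0.8, -4.4]
gripper_width: 47.9
```

```bash
python3 - <<'E'
from h import *
st()
np.save("w10.npy",np.array(ctrl.camera_model("wrist")["cam_to_world"]))
im=ctrl.camera("wrist");cv2.imwrite("pics/w10.png",cv2.resize(im,(800,600)));st()
E
```

```text
clk 19.00 pos [434.7 -34.5  39. ] jaw 3.77 toolx [ 0.058 -0.014 -0.998] jawz 0.057 F [-0.5 -0.8 -4.4] w 47.9
clk 19.05 pos [434.8 -34.5  39. ] jaw 3.77 toolx [ 0.058 -0.014 -0.998] jawz 0.057 F [-0.5 -0.5 -5.8] w 47.7
```

View pics/w10.png

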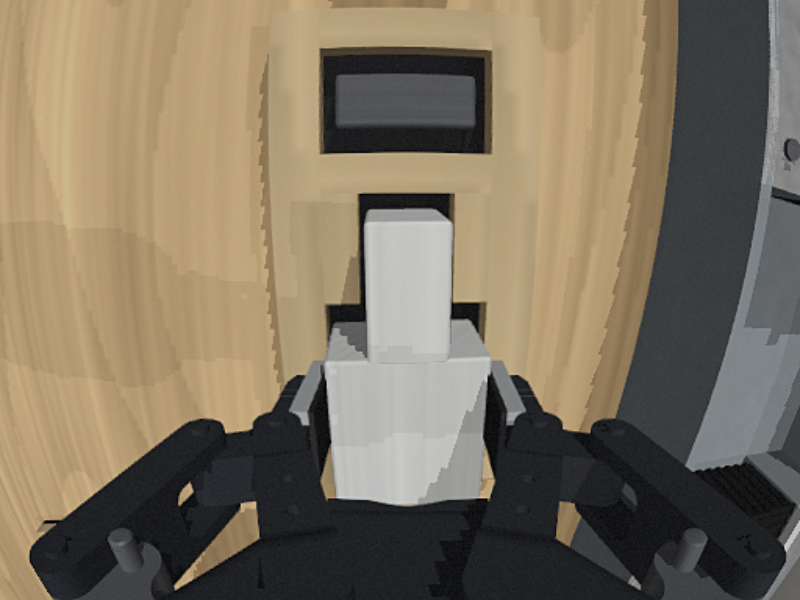

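Request:
move_arm(
  plan=[
    [-0.08,0.02,-0.4,0,1],
    [-0.06,0,-0.4,0,1],
    [-0.05,0,-0.2,0,1],
  ],
)

```text
clock: 19.3
position: [433.6, -34.5, 28.9]
eef_rot: [-0.029, 0.685, 0.017, 0.728]
force: [0.9, -0.5, -4.5]
gripper_width: 48.2
```

```bash
python3 - <<'E'
from h import *
st()
im=ctrl.camera("wrist");cv2.imwrite("pics/w11.png",cv2.resize(im,(800,600)));st()
E
```

```text
clk 19.30 pos [433.6 -34.5  28.9] jaw 3.77 toolx [ 0.06  -0.014 -0.998] jawz 0.059 F [ 0.9 -0.5 -4.5] w 48.2
clk 19.35 pos [433.2 -34.4  28.6] jaw 3.78 toolx [ 0.059 -0.014 -0.998] jawz 0.058 F [-0.1 -0.2 -5.3] w 47.6
```

View pics/w11.png

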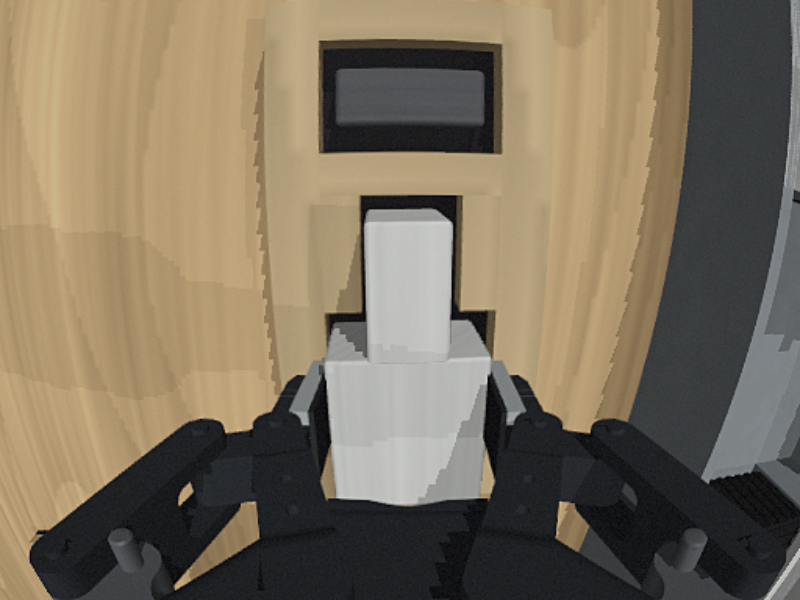

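Request:
move_arm(
  plan=[
    [0,0,-0.25,0,1],
    [0,0,-0.1,0,1],
  ],
)

```text
clock: 19.52
position: [433.0, -34.4, 24.5]
eef_rot: [-0.029, 0.686, 0.017, 0.727]
force: [0.3, 0.3, -5.3]
gripper_width: 47.9
```

```bash
python3 -c "
from h import *
st()"
```

```text
clk 19.52 pos [433.  -34.4  24.5] jaw 3.77 toolx [ 0.059 -0.014 -0.998] jawz 0.058 F [ 0.3  0.3 -5.3] w 47.9
```

Request:
move_arm(
  plan=[
    [0.05,0,-0.1,0,1],
    [0,0,0,0,1],
  ],
)

```text
clock: 19.68
position: [433.3, -34.4, 23.5]
eef_rot: [-0.029, 0.686, 0.017, 0.727]
force: [-0.2, 0.2, 2.5]
gripper_width: 47.8
```

```bash
python3 -c "
from h import *
st()"
```

```text
clk 19.68 pos [433.3 -34.4  23.5] jaw 3.77 toolx [ 0.058 -0.014 -0.998] jawz 0.057 F [-0.2  0.2  2.5] w 47.8
```

Request:
move_arm(
  plan=[
    [0,0,0,0,-0.6],
    [0,0,0,0,-0.6],
    [0,0,0,0,-0.7],
    [0,0,0.3,0,-0.8],
    [0,0,1,0,-0.8],
    [0,0,2,0,-0.8],
    [0,0,3,0,-0.8],
    [0,0,3,0,-0.8],
  ],
)

```text
clock: 20.35
position: [431.4, -34.0, 116.3]
eef_rot: [-0.028, 0.688, 0.018, 0.725]
force: [0.9, -0.7, 0.3]
gripper_width: 76.5
```

Request:
move_arm(
  plan=[
    [0,-1,3,0,-0.8],
    [0,-3,3,0,-0.8],
    [0,-3,3,0,-0.8],
    [0,-3,1,0,-0.8],
    [0,0,0,0,-0.8],
    [0,0,0,0,-0.8],
  ],
)

```text
clock: 20.85
position: [434.0, -137.8, 229.9]
eef_rot: [-0.032, 0.683, 0.016, 0.729]
force: [-0.2, -0.4, -0.1]
gripper_width: 77.4
```

```bash
python3 - <<'E'
from h import *
st()
np.save("w12.npy",np.array(ctrl.camera_model("wrist")["cam_to_world"]))
im=ctrl.camera("wrist");cv2.imwrite("pics/w12r.png",im)
cv2.imwrite("pics/w12.png",cv2.resize(im,(800,600)));st()
im=ctrl.camera("scene");cv2.imwrite("pics/s12.png",cv2.resize(im[160:260,190:310],(720,600),interpolation=cv2.INTER_CUBIC))
E
```

```text
clk 20.85 pos [ 434.  -137.8  229.9] jaw 3.96 toolx [ 0.066 -0.02  -0.998] jawz 0.065 F [-0.2 -0.4 -0.1] w 77.4
clk 20.90 pos [ 434.2 -137.8  229.8] jaw 4.01 toolx [ 0.066 -0.02  -0.998] jawz 0.065 F [ 0.7 -0.4  1.3] w 76.8
```

View pics/w12.png

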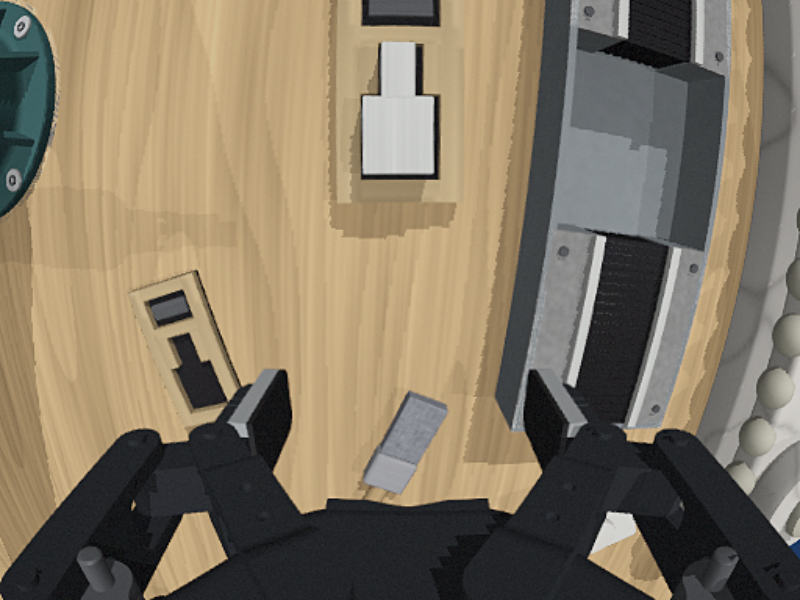

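View pics/s12.png

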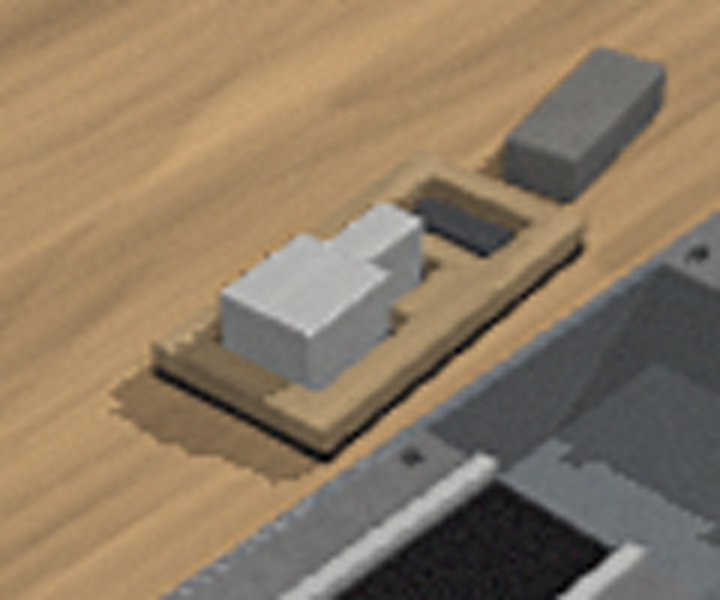

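```bash
python3 - <<'E'
import cv2
im=cv2.imread("pics/w12r.png")
cv2.imwrite("pics/w12z.png",cv2.resize(im[18:138,205:300],(475,600),interpolation=cv2.INTER_CUBIC))
E
```

```text
(no output)
```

View pics/w12z.png

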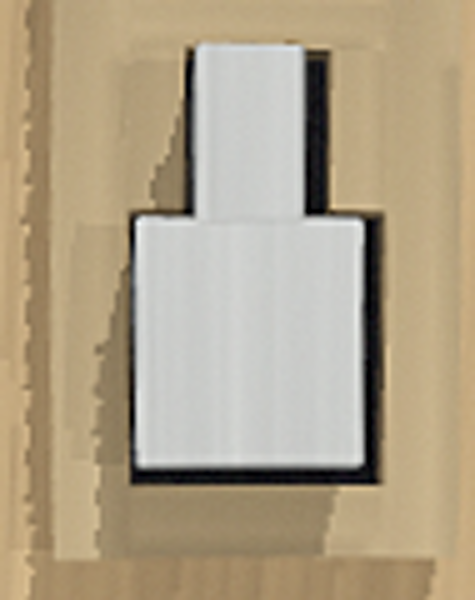

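```bash
python3 - <<'E'
from h import *
cm={"mtx":ctrl.camera_model("wrist")["mtx"],"cam_to_world":np.load("w12.npy")}
f=lambda P,s,o,z:np.array([px2w("wrist",(np.array(p)+.5)/s-.5+o,z,cm)[:2] for p in P])
P=f([(194,44),(304,44),(135,216),(364,218),(364,466),(135,466)],5,[205,18],42)
print(P.round(1).tolist());d=lambda a,b:np.linalg.norm(P[a]-P[b]).round(1)
print(d(2,3),d(5,4),d(2,5),d(3,4),d(0,1))
Q=f([(185,46),(329,50),(383,214),(380,484),(131,484),(131,213)],5,[205,18],18);print(Q.round(1).tolist())
print("tip mid",P[:2].mean(0),"end mid",P[4:].mean(0),"centre",(P[:2].mean(0)+P[4:].mean(0))/2, "pocket",(Q[:2].mean(0)+Q[3:5].mean(0))/2, np.linalg.norm(Q[3]-Q[4]))
# side length of gauge predicted at z=42 vs 46
for z in(38,46,50):
    P=f([(194,44),(304,44),(135,216),(364,218),(364,466),(135,466)],5,[205,18],z);print(z,d(2,3),d(5,4),d(2,5),d(3,4))
E
```

```text
[[417.3, 21.2], [441.1, 23.1], [407.4, -19.1], [457.0, -15.8], [461.1, -71.1], [411.0, -74.4]]
49.7 50.2 55.5 55.5 23.9
[[415.0, 26.9], [448.5, 28.6], [464.0, -10.8], [468.2, -75.5], [409.6, -79.4], [405.5, -15.0]]
tip mid [429.17196977  22.13837531] end mid [436.05765077 -72.79032439] centre [432.61481027 -25.32597454] pocket [435.32539289 -24.85510115] 58.669958392763974
38 50.3 50.8 56.2 56.2
46 49.0 49.6 54.8 54.8
50 48.4 49.0 54.2 54.1
```

```bash
python3 -c "
from h import *
st(); print(ctrl.close_job())"
```

```text
clk 20.95 pos [ 433.5 -136.7  228.8] jaw 4.05 toolx [ 0.065 -0.019 -0.998] jawz 0.063 F [0.  0.2 0.1] w 76.5
the job is handed in; nothing more can be done
None
```

The gauge now lies flat in the T-shaped pocket of the largest tray, released, with the arm clear of it. I handed the job in at 20.95 s.

**Finding and sweeping:** I felt the right wing first and met only the chip, which shifted slightly. I then found the gauge in the left wing and swept it along the floor to the middle of the mouth.

**Lifting and placing:** I gripped the gauge and lifted it, but the grip was too low for the fingers to clear the tray. I set it back in the mouth, regripped it higher, carried it to the tray, lowered it until it touched, and let go.

**Last checks:**
- **Height:** the close picture fits a top face 42 mm above the bench, with the broad part measuring about 50 x 55.5 mm, so it is fully down and level.
- **Position:** its centre was at (432.6, -25.3) mm and the pocket's at (435.3, -24.9) mm, which is within the 5 mm play.
- **Force:** the tool reads about 0 N, so the robot is touching nothing.

**Things that were off:**
- **Drift:** the arm drifted and the tool tilted by up to about 5 degrees. My turning manoeuvre to remove the tilt hardly helped; it was about 3 degrees at the placing.
- **Force spike:** setting the gauge back down in the mouth gave a 72 N push, below the 120 N wrist limit.
- **Pocket readings:** some earlier pocket readings disagreed by up to about 8 mm in x, partly because the arm was moving when the picture was taken. I used a slower, closer look instead.

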